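# Put two pasted collages under press

### The arm

A 7-joint arm with a two-finger parallel gripper is mounted at the origin on the work surface. World frame = base frame: x ahead of the robot, y to its left, z up, the work surface at z = 0. Lengths are in m, angles in rad, forces in N, time in s.
With the tool pointing down it reaches from about 0.425 to 0.925 m from the base axis. Payload 6.8 kg.
Tool frame: the origin (TCP) lies at the very end of the fingers, on their centre line; the grasp point (between the pads) lies 19 mm behind it; z points along the fingers, y is the line along which they close (so a half turn about z gives the same grasp; the last joint's range is limited). The gripper opens to 85 mm and grips with 20 to 120 N. Pads are 22 mm wide; open, the fingers measure 114 mm over their backs; the gripper's body (76 mm by 85 mm) begins 54 mm behind the grasp point. The pads swing forward as they close: fully open they stand 13 mm farther back than shut.
Start: joints at [1.005, 0.477, 0.022, 1.555, -0.011, 1.109, -0.083], TCP at [0.298, -0.606, 0.231] pointing down, gripper open.
Joint ranges: [-2.96, 2.96], [-0.34, 2.1], [-1.41, 1.46], [0.24, 2.44], [-1.37, 4.51], [0.17, 1.92], [-2.96, 2.96]. Speed limits (rad/s): [2.39, 2.39, 3.14, 3.14, 3.14, 3.14, 3.14].

### API

Orientations are given as a rotation vector (axis times angle).
In Python, from bench import get_obs, viewer, r gives the robot as it stands. The module is installed in compiled form; this text tells all that it offers.
- The arm moves only by the tool play_rows, never from a script. Its argument "commands" is a list that holds one entry, the list of rows, each a list of 5 numbers: the gripper's target within -1 to 1 (shut at 1, half-way at 0, fully open at -1), then the shift along the tool's x, y, z scaled (see below), then the turn about the tool's z scaled (see below). A call has 1 to 12 rows; each row is the pose to reach, as a shift and turn from the pose commanded when the call began, along the tool's axes at that moment; what a row does not reach only later rows make up. The controller multiplies each number of a shift by 0.2 m and each number of a turn by pi/2 rad. A row lasts 1/12 s, in which the tool goes at most 41.7 mm and 7.16 degrees, less where a joint would pass 70% of its speed; a pose out of reach is approached as far as the arm can. A call with a number of a shift or a turn outside -1 to 1 is refused whole. A call with a gripper value outside its range is refused whole. The fingers move at their own pace and stop on an object; "grip_force" is the grip in N (left out, the last holds). Time passes only in rows, so rows that repeat a pose let the fingers close. It gives the time, the measured TCP pose, the force, the opening and the grip force at its end, in the units of the state.
- get_obs(): the state, without advancing time (a new reading comes with each control period).
- viewer.grab_frame(name): name is "scene" or "top"; returns a dict with "pixels" (400x640x3 uint8, red, green, blue), "fovy" (degrees; the focal length in pixels is half the picture's height over the tangent of half this angle, whatever the lens; pixels are square), "cx", "cy" (the principal point, pixels), "world_to_cam" (4x4, takes a point from world to camera coordinates). Camera axes: x right, y up, looking along -z (the intrinsics and any distortion apply to the point x, -y, -z); pixel columns grow to the right and rows downward; lengths in m; the calibration is good to about 2 mm. A picture is of the moment at which its call begins. There is no depth.
- r.hand_in(): hands the job in; it is judged then, once.
Trained networks look in a picture, given as the dict that the camera call returned (one of the last four; its "shot" number tells which), for a name from the list of things; names that differ only in an ending like _2 or _b are one class to them, and where a whole thing is asked for, a point or a joint stands for the part that bears it (a point fixed in the world has none). Each returns a list of dicts, best first, with "score" (0 to 1); they miss things now and then, are a little off and sometimes report something else, mostly with a low value. They report only what shows in the picture. A call takes as long as a camera call. They do not tell look-alikes from the thing itself.
- viewer.trace(picture, thing): "pixels" (400x640 bool, what is visible of it) and "rect" ([left, top, right, bottom] in pixels, round what is visible of it).
The state is a dict: "clock": time; "joints": joint angles; "qvel": joint speeds; "tau": joint torques, N m; "tcp_pos": TCP position; "orientation": TCP orientation; "contact_force": force on the tool from outside, world axes, zero at the start; "moment": the same for the moment, N m; "grip_width": finger opening in m; "gripper_force": force on a finger pad.
Only numpy, scipy, OpenCV 4.12 (cv2) and the standard library are available. Lean on these libraries where they do the work, as an engineer would, in place of code of your own. Each camera call takes 0.05 s, during which the arm holds its last target. There are 200 camera calls.

### The job

Put the two freshly pasted collages under press: lay the long plywood board squarely and centrally over the long collage and the short board over the small collage, then stand the two round steel weights on the long board, one in the middle of each half of its length, and the square brass weight in the middle of the short board. Set everything down gently, never let a weight touch a bare collage or its card, and leave the paste jar and the red tin where they stand.

Things in the scene. Friction and masses are not known exactly. Their poses are not given: they have to be found in the camera images.
- long_collage: the long collage: a pasted strip 190 x 40 mm, peach, with a dark bat and two blue scraps, glued on a flat white mount card 240 x 96 mm, 4 mm thick, that lies fixed on the table. Origin at the centre of the card's underside, directly below the centre of the print; x along the print's length, y across it, z up; the card's top is 4 mm above the origin. At the start it lies lengthwise roughly from left to right, in the far half of the working area.
- small_collage: the small collage: a pasted print 74 x 42 mm, a grid of dark slate-grey tiles with one ochre tile, glued on a flat white mount card 130 x 96 mm, 4 mm thick, that lies fixed on the table. Origin at the centre of the card's underside, directly below the centre of the print; x along the print's length, y across it, z up; the card's top is 4 mm above the origin. At the start it lies lengthwise roughly from left to right, in the far half of the working area.
- long_board: the long board: flat plywood pressing board, loose, 220 mm long, 64 mm wide, 16 mm thick, pale wood. Origin at the centre of its underside; x along its length, y across its width, z up (the two ends are alike). At the start it lies flat on the table, lengthwise roughly away from the robot, at one side of the collages.
- short_board: the short board: flat plywood pressing board, loose, 100 mm long, 64 mm wide, 16 mm thick, pale wood. Origin at the centre of its underside; x along its length, y across its width, z up (the two ends are alike). At the start it lies flat on the table, lengthwise roughly away from the robot, at one side of the collages.
- round_weight_a: one of two identical round steel weights: pressing weight, about 0.6 kg, loose, with a thin green felt sole: a grey steel cylinder 56 mm in diameter and 30 mm high with a dark band and a knob on top, 22 mm in diameter (a little waisted at its foot, straight in its upper 18 mm), from 30 mm to 62 mm above the underside (overall height 62 mm). Origin at the centre of the underside, z up. At the start it stands on the table in the row nearest the robot, anywhere in that row.
- round_weight_b: the other round steel weight: pressing weight, about 0.6 kg, loose, with a thin green felt sole: a grey steel cylinder 56 mm in diameter and 30 mm high with a dark band and a knob on top, 22 mm in diameter (a little waisted at its foot, straight in its upper 18 mm), from 30 mm to 62 mm above the underside (overall height 62 mm). Origin at the centre of the underside, z up. At the start it stands on the table in the row nearest the robot, anywhere in that row.
- square_weight: the square brass weight: pressing weight, about 0.72 kg, loose, with a thin green felt sole: a yellow brass block 52 x 52 mm and 30 mm high, its sides along its x and y, and a knob on top, 22 mm in diameter (a little waisted at its foot, straight in its upper 18 mm), from 30 mm to 62 mm above the underside (overall height 62 mm). Origin at the centre of the underside, z up. At the start it stands on the table in the row nearest the robot, anywhere in that row.
- paste_jar: a paste jar, white with a black cap, 60 mm in diameter, 62 mm tall, loose, standing among the weights; not part of the job. Origin at the centre of its underside.
- pigment_tin: a squat red tin with a flat red lid, 60 mm in diameter, 48 mm tall, loose, standing among the weights; not part of the job. Origin at the centre of its underside.
There are look-alikes about, which are no part of the job. Leave any blue look-alike of the round_weight_b alone. Leave any blue look-alike of the short_board alone.

How it is judged:
By the outcome, as a careful person would: the job done as asked, in the order asked, and still so for the second after the job is handed in, with the robot touching nothing.
It also fails if it takes over 120 s, if anything falls off the work surface, if the arm or the gripper's body presses on something with over 40 N, if the wrist force passes 120 N, or if a joint passes its speed limit or range.

## Working session

There is one attempt and no reset: what is moved stays moved. The work goes in short steps, Python scripts to look and compute and a tool call to move; the robot and the scene stay as the last step left them, time stands still between calls to the robot, and variables do not carry over. Pictures are saved under pics/ and viewed, at most 14 in all, crops included, and the job is handed in when it is done.

Besides the shell and the picture viewer there is one more tool, called after "Call:" in YAML: its name, and indented under it one key for each argument. play_rows: Moves the arm, as the interface text tells. Shifts and turns lie within -1 to 1; 1 stands for 0.2 m of shift or pi/2 rad of turn. Its arguments: {"type":"object","properties":{"commands":{"type":"array","items":{"type":"array","items":{"type":"array","items":{"type":"number","minimum":-1,"maximum":1}}}},"grip_force":{"type":"number"}},"required":["commands"]}

```bash
mkdir -p pics
python3 - <<'E'
from bench import get_obs, viewer, r
import cv2,numpy as np
print(get_obs())
for n in("top","scene"):
    f=viewer.grab_frame(n); print(n,{k:(v.tolist() if hasattr(v,'tolist') else v) for k,v in f.items() if k!='pixels'})
    cv2.imwrite(f"pics/{n}0.png",f['pixels'][:,:,::-1])
    for t in "long_collage small_collage long_board short_board round_weight_a square_weight paste_jar pigment_tin".split():
        print(t,[(round(d['score'],2),[round(float(v)) for v in d['rect']]) for d in viewer.trace(f,t)])
E
```

```text
{'clock': 0.0, 'joints': array([ 1.00490752,  0.47779588,  0.02236102,  1.55646019, -0.01151668,
        1.10930662, -0.08310508]), 'qvel': array([ 0.00041235,  0.00016641,  0.00105459,  0.00083724,  0.0006829 ,
       -0.00193389, -0.00017767]), 'tau': array([-4.19203425e-04, -5.96447539e+01,  1.60771843e+00, -2.81199914e+01,
        1.24758517e-02,  9.35713586e-03, -5.59122395e-05]), 'tcp_pos': array([ 0.29804043, -0.60496957,  0.23032527]), 'orientation': array([-3.05794339e+00, -7.12415866e-01,  8.56093280e-04]), 'contact_force': array([ 0.34483666, -0.80648028,  0.90055701]), 'moment': array([0.04254401, 0.0400283 , 0.03080955]), 'gripper_force': 0.0, 'grip_width': 0.08551822510431005}
top {'fovy': 48.22046836057408, 'cx': 317.43567082172063, 'cy': 201.3802373030273, 'world_to_cam': [[0.01717196567868069, -0.9995907093200902, -0.02288094044590708, 0.011245042320564138], [0.9886060503966541, 0.01355166548340795, 0.1499147407086918, -0.4756427668655777], [-0.1495433071516699, -0.025194566945767216, 0.9884341318886943, -1.050713028219338], [0.0, 0.0, 0.0, 1.0]], 'shot': 1}
long_col
[... 678 characters left out ...]
378263524, -0.20614652680513937], [-0.694950835192133, 0.3458189708362703, 0.6304383999055733, 0.30482341116053485], [0.5686127542391148, -0.272371380610241, 0.7762044619435522, -1.449502086468665], [0.0, 0.0, 0.0, 1.0]], 'shot': 2}
long_collage [(0.67, [234, 240, 344, 317])]
small_collage [(0.82, [361, 212, 429, 257])]
long_board [(0.69, [153, 256, 205, 349])]
short_board [(0.89, [384, 109, 424, 139]), (0.57, [435, 162, 477, 199])]
round_weight_a [(0.9, [202, 224, 219, 256]), (0.83, [382, 151, 401, 175]), (0.63, [408, 138, 429, 164]), (0.32, [438, 160, 477, 198])]
square_weight [(0.74, [252, 197, 272, 221])]
paste_jar [(0.57, [297, 176, 321, 207])]
pigment_tin [(0.83, [350, 171, 370, 194])]
```

View pics/top0.png

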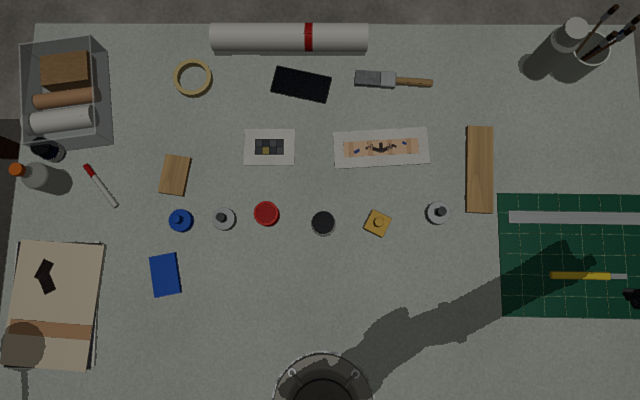

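View pics/scene0.png

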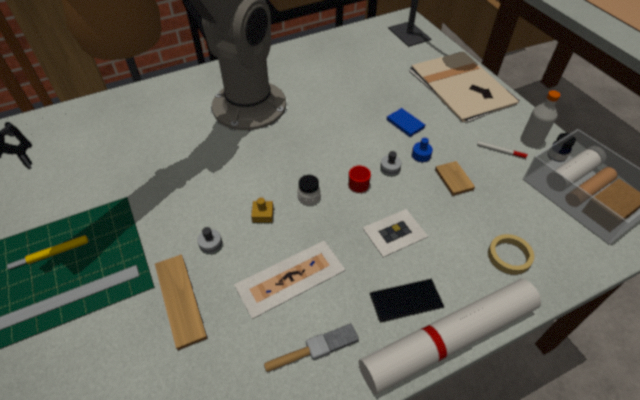

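The only wooden long board is at top (479,169). The short board is the wooden one at (175,174); the blue block at (165,274) is its decoy. The round weights are steel, at (224,218) and (437,212), with the blue one at (180,220) as the decoy. The square brass weight is at (377,222), the tin at (266,214) and the jar at (323,223). The cards are at (269,147) and (381,147). Next I'll measure each pose.

```bash
cat > h.py <<'E'
from bench import get_obs, viewer, r
import cv2,numpy as np
from scipy.optimize import minimize
from scipy.spatial.transform import Rotation as R
def proj(f,P):
    P=np.atleast_2d(P); c=(f['world_to_cam']@np.c_[P,np.ones(len(P))].T).T
    F=200/np.tan(np.radians(f['fovy'])/2)
    return np.c_[f['cx']-F*c[:,0]/c[:,2], f['cy']+F*c[:,1]/c[:,2]]
def box(l,w,h,z0=0): return [np.array([[a*l/2,b*w/2,z] for a in(-1,1) for b in(-1,1) for z in(z0,z0+h)])]
def cyl(d,h,z0=0):
    t=np.linspace(0,2*np.pi,24,endpoint=False)
    return np.vstack([np.c_[d/2*np.cos(t),d/2*np.sin(t),0*t+z] for z in(z0,z0+h)])
RW=[cyl(.056,.03),cyl(.022,.032,.03)]; SW=box(.052,.052,.03)+[cyl(.022,.032,.03)]
S=4
def render(f,parts,x,y,yaw,z=0):
    m=np.zeros((400*S,640*S),np.uint8); Rz=R.from_euler('z',yaw).as_matrix()
    for p in parts:
        q=proj(f,p@Rz.T+[x,y,z])
        cv2.fillConvexPoly(m,np.round(cv2.convexHull(((q+.5)*S*16-8).astype(np.float32))).astype(np.int32),255,shift=4)
    return cv2.resize(m,(640,400),interpolation=cv2.INTER_AREA)/255.
def fit(views,parts,x0,z=0,yaw=True):
    def cost(p): return sum(np.abs(render(f,parts,p[0],p[1],p[2] if yaw else 0,z)-m).sum() for f,m in views)
    n=3 if yaw else 2; x0=np.array(x0[:n],float)
    sim=np.vstack([x0]+[x0+np.eye(n)[i]*[.01,.01,.1][i] for i in range(n)])
    o=minimize(cost,x0,method='Nelder-Mead',options=dict(initial_simplex=sim,maxiter=150,xatol=2e-4,fatol=.05))
    return o.x,o.fun/sum(m.sum() for _,m in views)
def unproj(f,u,z):
    F=200/np.tan(np.radians(f['fovy'])/2); W=f['world_to_cam']; d=W[:3,:3].T@np.array([(u[0]-f['cx'])/F,-(u[1]-f['cy'])/F,-1]); o=-W[:3,:3].T@W[:3,3]
    return o+d*(z-o[2])/d[2]
def pick(f,name,test):  # network mask whose hue/colour passes
    return [d for d in viewer.trace(f,name) if test(f['pixels'][d['pixels']].mean(0)) and d['score']>.3]
def move(x,y,z,heading):
    """rows numbers: heading = world heading (deg) of tool y (closing line), mod 180"""
    o=get_obs(); T=R.from_rotvec(o['orientation']); d=T.inv().apply(np.array([x,y,z])-o['tcp_pos'])/.2
    ty=T.as_matrix()[:,1]; h=np.degrees(np.arctan2(ty[1],ty[0]))
    a=(heading-h+90)%180-90
    return 'shift',d.round(4).tolist(),'turn',round(-a/90,4),'tyhead',round(h,2),'j7',round(o['joints'][6],2)
E
cat > meas.py <<'E'
from h import *
F=[viewer.grab_frame('top'),viewer.grab_frame('scene')]
C=lambda c:c[0]-c[2]
spec={'long_collage':(box(.24,.096,.004),lambda c:1,(.0,),(381,147)),'small_collage':(box(.13,.096,.004),lambda c:1,0,(269,147)),
'long_board':(box(.22,.064,.016),lambda c:C(c)>25,1.57,(479,169)),'short_board':(box(.1,.064,.016),lambda c:C(c)>25,1.4,(175,174)),
'A':(RW,lambda c:abs(C(c))<25,None,(224,218)),'B':(RW,lambda c:abs(C(c))<25,None,(437,212)),'square_weight':(SW,lambda c:C(c)>25,-.4,(377,222)),
'paste_jar':([cyl(.06,.062)],lambda c:1,None,(323,223)),'pigment_tin':([cyl(.06,.048)],lambda c:1,None,(266,214))}
for n,(parts,test,yaw,px) in spec.items():
    g=unproj(F[0],px,.01); hasyaw=yaw is not None; V=[]
    for f in F:
        c=proj(f,g)[0]; best=None
        for d in viewer.trace(f,'round_weight_a' if n in'AB' else n):
            b=d['rect']; e=np.hypot((b[0]+b[2])/2-c[0],(b[1]+b[3])/2-c[1])
            if e<25 and test(f['pixels'][d['pixels']].mean(0)) and (best is None or e<best[0]): best=(e,d['pixels'].astype(float))
        if best: V.append((f,best[1]))
    y0=[np.ravel(yaw)[0] if hasyaw else 0]
    for nm,vv in (('both',V),)+tuple((str(i),[v]) for i,v in enumerate(V)):
        if vv:
            x,e=fit(vv,parts,[g[0],g[1]]+y0,yaw=hasyaw); print(n,nm,x.round(4),round(e,3))
E
python3 meas.py
```

```text
long_collage both [ 0.5868 -0.21    0.6904] 1.047
long_collage 0 [ 0.6218 -0.1389 -1.4983] 0.019
long_collage 1 [ 0.5547 -0.1041  0.2658] 1.095
small_collage both [0.6204 0.1463 1.5944] 0.036
small_collage 0 [0.62   0.1461 1.5857] 0.013
small_collage 1 [0.6215 0.1478 1.5902] 0.047
long_board both [ 0.5667 -0.3824  3.1057] 0.058
long_board 0 [ 0.5671 -0.3841  3.1033] 0.022
long_board 1 [ 0.5667 -0.3808  3.0981] 0.045
short_board both [ 0.5436  0.3837 -0.1335] 0.048
short_board 0 [0.5434 0.3831 2.9955] 0.036
short_board 1 [ 0.5438  0.3846 -0.143 ] 0.048
A both [0.4335 0.2526] 0.146
A 0 [0.4335 0.2526] 0.146
B both [ 0.4537 -0.2736] 0.087
B 0 [ 0.4538 -0.2758] 0.087
B 1 [ 0.4538 -0.2726] 0.045
square_weight both [ 0.4264 -0.1257 -0.4629] 0.097
square_weight 0 [ 0.4257 -0.128  -0.4728] 0.066
square_weight 1 [ 0.4258 -0.1241 -0.4784] 0.061
paste_jar both [0.422  0.0041] 0.188
paste_jar 0 [0.4214 0.004 ] 0.125
paste_jar 1 [0.422  0.0063] 0.238
pigment_tin both [0.4453 0.1433] 0.089
pigment_tin 0 [0.4451 0.142 ] 0.095
pigment_tin 1 [0.4448 0.1446] 0.062
```

```bash
sed -i "s/(.0,),(381/1.64,(381/; s/,0,(269/,1.58,(269/; s/,1.57,(479/,3.10,(479/; s/,1.4,(175/,-.14,(175/" meas.py
python3 - <<'E'
src=open('meas.py').read()
exec(src.replace("for n,(parts,test,yaw,px) in spec.items():","for n,(parts,test,yaw,px) in [('long_collage',spec['long_collage'])]:"))
p=F[0]['pixels'][105:305,130:510,::-1]
im=cv2.resize(p,None,fx=2.1,fy=2.1,interpolation=cv2.INTER_CUBIC)
for nm,q in {'L':(.6218,-.139,1.643),'S':(.62,.1463,1.586),'l':(.567,-.3835,3.1033),'s':(.5434,.3835,-.14)}.items():
    c=(proj(F[0],[q[0],q[1],.01])[0]-[130,105])*2.1; cv2.circle(im,tuple(int(v) for v in c),3,(255,0,255),-1)
cv2.imwrite('pics/crop1.png',im)
print(move(.567,-.3835,.15,3.1033*57.2958+90))
E
```

```text
long_collage both [ 0.6216 -0.1373  1.6401] 0.042
long_collage 0 [ 0.622  -0.138   1.6389] 0.055
long_collage 1 [ 0.6213 -0.1372  1.6397] 0.029
('shift', [1.6957, -0.4021, 0.4065], 'turn', np.float64(0.3158), 'tyhead', np.float64(-63.77), 'j7', np.float64(-0.08))
```

View pics/crop1.png

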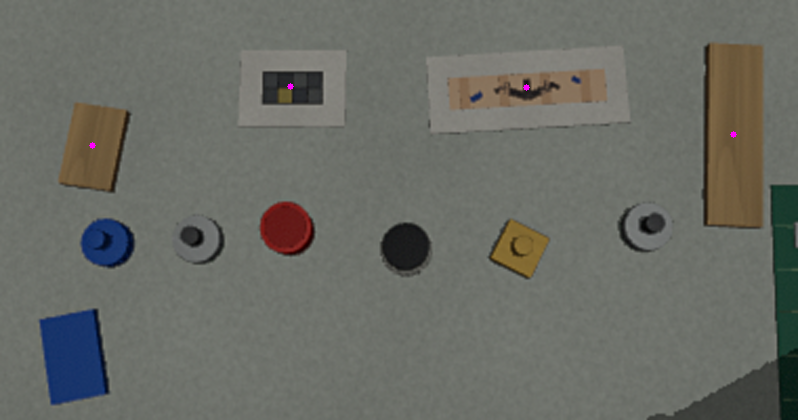

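The crop confirms the choices: wooden boards at crop (93,145) and (733,134), steel weights at (198,240) and (647,225), brass at (519,247). The fitted centres sit on the board and print centres. I'll start with the long board.

Call:
play_rows:
  commands:
    - [[-0.75,0.85,-0.2,0.2,0.158],[-0.75,0.85,-0.2,0.2,0.158],[-0.75,0.85,-0.2,0.2,0.158],[-0.75,0.85,-0.2,0.2,0.158],[-0.75,0.85,-0.2,0.2,0.158],[-0.75,0.85,-0.2,0.2,0.158]]
  grip_force: 40

```text
clock: 2.6
tcp_pos: [0.4381, -0.4892, 0.1901]
orientation: [-3.119, -0.342, -0.002]
contact_force: [0.1, 0.4, 0.2]
grip_width: 0.0745
gripper_force: 0.0
```

```bash
python3 -c "
from h import *
print(move(.567,-.3825,.04,87.8),get_obs()['tcp_pos'],get_obs()['grip_width'])"
```

```text
('shift', [0.7434, -0.3788, 0.753], 'turn', np.float64(0.1635), 'tyhead', np.float64(-77.48), 'j7', np.float64(-0.59)) [ 0.43812292 -0.48922863  0.19007299] 0.07449423305203866
```

Call:
play_rows:
  commands:
    - [[-0.75,0.743,-0.379,0.3,0.164],[-0.75,0.743,-0.379,0.3,0.164],[-0.75,0.743,-0.379,0.3,0.164],[-0.75,0.743,-0.379,0.3,0.164],[-0.75,0.743,-0.379,0.3,0.164],[-0.75,0.743,-0.379,0.6,0.164],[-0.75,0.743,-0.379,0.75,0.164],[-0.75,0.743,-0.379,0.75,0.164],[-0.75,0.743,-0.379,0.75,0.164],[-0.75,0.743,-0.379,0.75,0.164]]

```text
clock: 3.43
tcp_pos: [0.5626, -0.3909, 0.0426]
orientation: [3.14, -0.077, 0.001]
contact_force: [-0.0, -0.2, 1.5]
grip_width: 0.0748
gripper_force: 0.0
```

Run:
```python
from h import *
print(move(.567,-.3825,-.003,87.8),get_obs()['tcp_pos'])
f=viewer.grab_frame('scene'); cv2.imwrite('pics/s2.png',cv2.resize(f['pixels'][200:380,90:290,::-1],None,fx=3,fy=3))
```

```text
('shift', [0.0197, -0.0433, 0.2278], 'turn', np.float64(-0.007), 'tyhead', np.float64(-92.83), 'j7', np.float64(-1.07)) [ 0.56262682 -0.39090382  0.04255939]
```

View pics/s2.png

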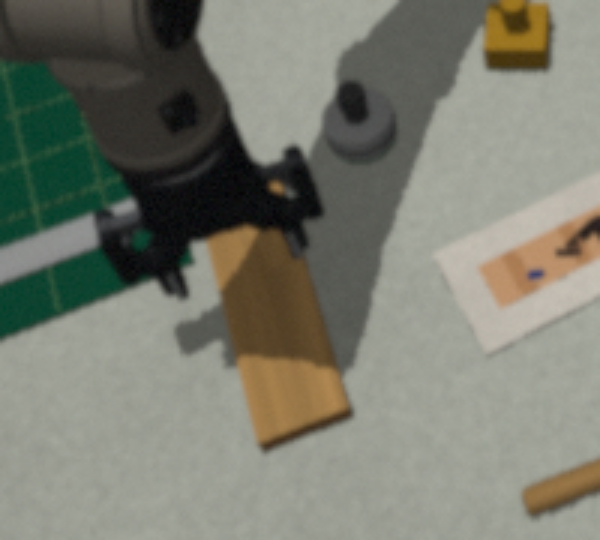

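Call:
play_rows:
  commands:
    - [[-0.75,0.02,-0.043,0.0,-0.007],[-0.75,0.02,-0.043,0.06,-0.007],[-0.75,0.02,-0.043,0.12,-0.007],[-0.75,0.02,-0.043,0.16,-0.007],[-0.75,0.02,-0.043,0.19,-0.007],[-0.75,0.02,-0.043,0.2,-0.007],[-0.75,0.02,-0.043,0.21,-0.007],[-0.75,0.02,-0.043,0.21,-0.007],[-0.75,0.02,-0.043,0.21,-0.007]]

```text
clock: 4.23
tcp_pos: [0.5672, -0.3813, -0.0006]
orientation: [3.141, -0.058, 0.0]
contact_force: [-0.2, 0.6, -0.9]
grip_width: 0.0746
gripper_force: 0.0
```

Call:
play_rows:
  commands:
    - [[-0.75,0,0,0.015,0],[-0.75,0,0,0.015,0],[0.2,0,0,0.015,0],[0.2,0,0,0.015,0],[0.2,0,0,0.015,0],[0.2,0,0,0.015,0],[0.2,0,0,0.015,0],[0.2,0,0,0.015,0]]
  grip_force: 40

```text
clock: 4.9
tcp_pos: [0.5674, -0.3812, -0.0033]
orientation: [3.141, -0.058, 0.001]
contact_force: [-0.5, 0.6, 4.5]
grip_width: 0.0628
gripper_force: 45.2
```

Call:
play_rows:
  commands:
    - [[0.2,0,0,-0.05,0],[0.2,0,0,-0.1,0],[0.2,0,0,-0.2,0],[0.2,0,0,-0.35,0],[0.2,0,0,-0.5,0],[0.2,0,0,-0.6,0],[0.2,0,0,-0.6,0],[0.2,0,0,-0.6,0],[0.2,0,0,-0.6,0]]

```text
clock: 5.65
tcp_pos: [0.5665, -0.3806, 0.1157]
orientation: [-3.14, 0.058, 0.002]
contact_force: [0.3, 1.1, -1.4]
grip_width: 0.0631
gripper_force: 44.6
```

```bash
python3 -c "
from h import *
print(move(.6216,-.1375,.06,4),get_obs()['grip_width'],get_obs()['tcp_pos'],get_obs()['joints'])"
```

```text
('shift', [0.2308, -1.2245, 0.2791], 'turn', np.float64(0.932), 'tyhead', np.float64(-92.12), 'j7', np.float64(-1.08)) 0.06310748438787993 [ 0.56647922 -0.38056064  0.11571982] [ 0.46114217  0.60364334  0.05639033  1.63282176 -0.04068064  0.90759566
 -1.0750845 ]
```

Call:
play_rows:
  commands:
    - [[0.2,0.02,-0.1,0,-0.05],[0.2,0.05,-0.2,0,-0.12],[0.2,0.08,-0.3,0,-0.19],[0.2,0.1,-0.4,0,-0.26],[0.2,0.12,-0.5,0,-0.33],[0.2,0.14,-0.6,0,-0.4],[0.2,0.16,-0.7,0,-0.47],[0.2,0.17,-0.77,0,-0.54],[0.2,0.18,-0.82,0,-0.6],[0.2,0.18,-0.82,0,-0.65],[0.2,0.18,-0.82,0,-0.68],[0.2,0.18,-0.82,0,-0.68]]

```text
clock: 6.65
tcp_pos: [0.608, -0.2179, 0.1144]
orientation: [-2.729, -1.551, 0.003]
contact_force: [0.1, 0.0, -2.8]
grip_width: 0.0627
gripper_force: 44.6
```

Call:
play_rows:
  commands:
    - [[0.2,0,0,0,-0.05],[0.2,0,0,0,-0.12],[0.2,0,0,0,-0.19],[0.2,0,0,0,-0.26],[0.2,0,0,0,-0.33],[0.2,0,0,0,-0.38],[0.2,0,0,0,-0.38],[0.2,0,0,0,-0.38],[0.2,0,0,0,-0.38]]

```text
clock: 7.4
tcp_pos: [0.6087, -0.2185, 0.1156]
orientation: [-2.16, -2.28, 0.001]
contact_force: [-0.5, -0.8, -1.5]
grip_width: 0.063
gripper_force: 44.6
```

```bash
python3 -c "
from h import *
o=get_obs();print(move(.6216,-.1375,.04,4),o['grip_width'],o['tcp_pos'],o['joints'][6],o['qvel'].round(3))"
```

```text
('shift', [0.4008, 0.0865, 0.3782], 'turn', np.float64(-0.0101), 'tyhead', np.float64(3.09), 'j7', np.float64(0.1)) 0.06299061319277426 [ 0.60872507 -0.21849918  0.11562958] 0.09951279082319937 [-0.004 -0.005  0.002 -0.004  0.001  0.002  0.012]
```

Call:
play_rows:
  commands:
    - [[0.2,0.1,0.02,0,-0.01],[0.2,0.2,0.05,0.05,-0.01],[0.2,0.3,0.07,0.12,-0.01],[0.2,0.37,0.087,0.2,-0.01],[0.2,0.4,0.087,0.27,-0.01],[0.2,0.4,0.087,0.31,-0.01],[0.2,0.4,0.087,0.33,-0.01],[0.2,0.4,0.087,0.33,-0.01],[0.2,0.4,0.087,0.33,-0.01],[0.2,0.4,0.087,0.33,-0.01]]

```text
clock: 8.23
tcp_pos: [0.6225, -0.1389, 0.0511]
orientation: [2.14, 2.298, 0.001]
contact_force: [-0.1, 0.2, -1.0]
grip_width: 0.063
gripper_force: 44.6
```

Run:
```python
from h import *
o=get_obs();print(move(.6216,-.1375,.0005,4),o['grip_width'],o['tcp_pos'])
zb=o['tcp_pos'][2]+.0033
for n in('scene','top'):
    f=viewer.grab_frame(n)
    if n=='scene': cv2.imwrite('pics/s3.png',cv2.resize(f['pixels'][180:360,170:390,::-1],None,fx=3,fy=3))
    for d in viewer.trace(f,'long_board')[:1]:
        # ends: fit with occlusion by gripper is unsafe; compare the rect with the prediction
        print(n,d['score'],d['rect'],proj(f,box(.22,.064,.016)[0]@R.from_euler('z',1.64).as_matrix().T+[.6216,-.1375,zb]).round(1)[[0,1,2,3,4,5,6,7]].tolist())
```

```text
('shift', [0.0073, -0.0045, 0.2532], 'turn', np.float64(0.0008), 'tyhead', np.float64(4.07), 'j7', np.float64(-0.05)) 0.06301670096800431 [ 0.62253236 -0.13885801  0.05114989]
scene 0.94 [239.0, 231.9, 334.4, 296.7] [[249.3, 299.6], [248.4, 296.0], [236.8, 276.5], [235.8, 272.8], [338.0, 254.7], [338.3, 250.9], [323.4, 234.6], [323.5, 230.6]]
top 0.67 [337.8, 127.7, 403.2, 157.0] [[426.6, 126.4], [428.1, 124.3], [429.0, 151.9], [430.5, 150.1], [336.5, 131.6], [336.6, 129.5], [338.0, 157.0], [338.2, 155.3]]
```

View pics/s3.png

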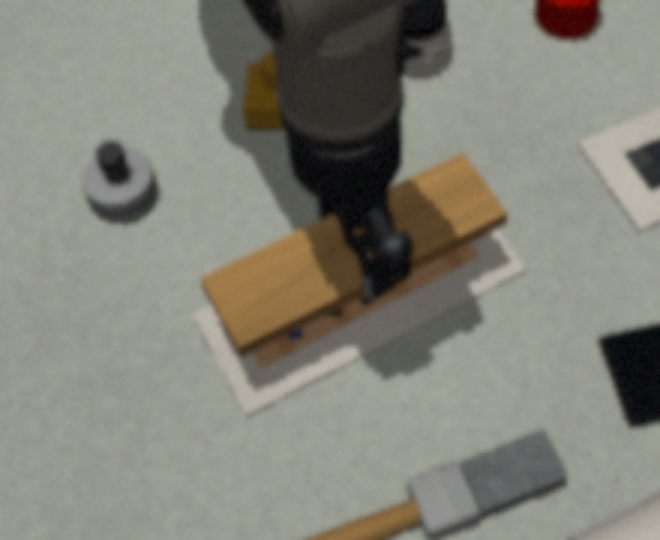

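Call:
play_rows:
  commands:
    - [[0.2,0.007,-0.0045,0.05,0],[0.2,0.007,-0.0045,0.1,0],[0.2,0.007,-0.0045,0.15,0],[0.2,0.007,-0.0045,0.19,0],[0.2,0.007,-0.0045,0.22,0],[0.2,0.007,-0.0045,0.235,0],[0.2,0.007,-0.0045,0.243,0],[0.2,0.007,-0.0045,0.248,0],[0.2,0.007,-0.0045,0.25,0],[0.2,0.007,-0.0045,0.25,0],[0.2,0.007,-0.0045,0.25,0]]

```text
clock: 9.35
tcp_pos: [0.6213, -0.1363, 0.0007]
orientation: [2.139, 2.3, 0.001]
contact_force: [-1.2, 0.3, 0.1]
grip_width: 0.0629
gripper_force: 44.8
```

Call:
play_rows:
  commands:
    - [[0.2,-0.007,0,0,0],[0.2,-0.007,0,0.003,0],[0.2,-0.007,0,0.005,0],[0.2,-0.007,0,0.005,0]]

```text
clock: 9.68
tcp_pos: [0.6217, -0.1374, 0.0007]
orientation: [2.138, 2.301, 0.001]
contact_force: [-4.3, 2.0, 10.2]
grip_width: 0.063
gripper_force: 45.8
```

Touching down at 10 N. Open to about 75 mm and lift.

Call:
play_rows:
  commands:
    - [[0.2,0,0,-0.004,0],[-0.4,0,0,-0.004,0],[-0.6,0,0,-0.004,0],[-0.75,0,0,-0.004,0],[-0.75,0,0,-0.004,0],[-0.75,0,0,-0.05,0],[-0.75,0,0,-0.2,0],[-0.75,0,0,-0.4,0],[-0.75,0,0,-0.6,0],[-0.75,0,0,-0.7,0],[-0.75,0,0,-0.7,0],[-0.75,0,0,-0.7,0]]

```text
clock: 10.68
tcp_pos: [0.6221, -0.1379, 0.1414]
orientation: [2.137, 2.298, 0.003]
contact_force: [-0.4, -0.5, -1.0]
grip_width: 0.0749
gripper_force: 0.0
```

```bash
python3 -c "
from h import *
o=get_obs();print(move(.5437,.384,.05,-.14*57.2958+90),o['grip_width'],o['tcp_pos'])"
```

```text
('shift', [2.6318, -0.2029, 0.4535], 'turn', np.float64(-0.8646), 'tyhead', np.float64(4.17), 'j7', np.float64(-0.01)) 0.07487511856421254 [ 0.62210296 -0.13793914  0.14144998]
```

Call:
play_rows:
  commands:
    - [[-0.75,0.1,-0.02,0,0],[-0.75,0.3,-0.05,0,0],[-0.75,0.5,-0.07,0,0],[-0.75,0.7,-0.08,0,0],[-0.75,0.9,-0.1,0,0]]

```text
clock: 11.1
tcp_pos: [0.5866, 0.0417, 0.1379]
orientation: [-2.139, -2.299, 0.003]
contact_force: [1.5, -0.1, -0.3]
grip_width: 0.0746
gripper_force: 0.0
```

Call:
play_rows:
  commands:
    - [[-0.75,0.2,-0.02,0,0],[-0.75,0.4,-0.04,0,0],[-0.75,0.6,-0.06,0,0],[-0.75,0.8,-0.08,0,0],[-0.75,1,-0.08,0,0]]

```text
clock: 11.52
tcp_pos: [0.5553, 0.2398, 0.1377]
orientation: [-2.138, -2.301, 0.005]
contact_force: [0.5, 0.0, -1.1]
grip_width: 0.0746
gripper_force: 0.0
```

Call:
play_rows:
  commands:
    - [[-0.75,0.2,-0.01,0,-0.07],[-0.75,0.35,-0.02,0,-0.14],[-0.75,0.5,-0.02,0,-0.21],[-0.75,0.6,-0.02,0,-0.28],[-0.75,0.69,-0.02,0,-0.35],[-0.75,0.73,-0.02,0.1,-0.43],[-0.75,0.73,-0.02,0.1,-0.57],[-0.75,0.73,-0.02,0.2,-0.71],[-0.75,0.73,-0.02,0.2,-0.865],[-0.75,0.73,-0.02,0.2,-0.865],[-0.75,0.73,-0.02,0.2,-0.865],[-0.75,0.73,-0.02,0.2,-0.865]]

```text
clock: 12.52
tcp_pos: [0.5419, 0.3831, 0.0972]
orientation: [-0.208, -3.132, 0.003]
contact_force: [-0.4, -0.2, 1.2]
grip_width: 0.0747
gripper_force: 0.0
```

```bash
python3 -c "
from h import *
import time
o=get_obs();print(o['clock'],o['qvel'].round(2));print(move(.5437,.384,-.0035,-.14*57.2958+90),o['grip_width'],o['tcp_pos'])"
```

```text
12.5167 [ 0.09  0.04 -0.14 -0.01  0.1   0.05  0.54]
('shift', [-0.0097, 0.0069, 0.5034], 'turn', np.float64(0.0048), 'tyhead', np.float64(82.41), 'j7', np.float64(0.3)) 0.07474121559382521 [0.5419013  0.38306612 0.09718395]
```

Call:
play_rows:
  commands:
    - [[-0.75,0,0,0.1,0],[-0.75,0,0,0.2,0],[-0.75,0,0,0.3,0],[-0.75,0,0,0.3,0],[-0.75,0,0,0.3,0],[-0.75,0,0,0.3,0]]

```text
clock: 13.02
tcp_pos: [0.5427, 0.3843, 0.0395]
orientation: [-0.218, -3.134, -0.0]
contact_force: [-0.9, -0.2, 0.9]
grip_width: 0.0749
gripper_force: 0.0
```

```bash
python3 -c "
from h import *
o=get_obs();print(o['clock'],o['qvel'].round(2));print(move(.5437,.384,-.0035,-.14*57.2958+90),o['grip_width'],o['tcp_pos'])"
```

```text
13.0167 [ 0.   -0.02 -0.01 -0.01  0.   -0.   -0.  ]
('shift', [-0.0053, -0.0009, 0.2152], 'turn', np.float64(0.0007), 'tyhead', np.float64(82.04), 'j7', np.float64(0.25)) 0.07486941317637316 [0.5427017  0.3843034  0.03954601]
```

Call:
play_rows:
  commands:
    - [[-0.75,-0.005,0,0.06,0],[-0.75,-0.005,0,0.12,0],[-0.75,-0.005,0,0.17,0],[-0.75,-0.005,0,0.2,0],[-0.75,-0.005,0,0.212,0],[-0.75,-0.005,0,0.212,0],[0.2,-0.005,0,0.212,0],[0.2,-0.005,0,0.212,0],[0.2,-0.005,0,0.212,0],[0.2,-0.005,0,0.212,0],[0.2,-0.005,0,0.212,0],[0.2,-0.005,0,0.212,0]]

```text
clock: 14.02
tcp_pos: [0.5441, 0.384, -0.0027]
orientation: [0.219, 3.133, 0.001]
contact_force: [-0.8, -0.7, 2.0]
grip_width: 0.0627
gripper_force: 45.6
```

Call:
play_rows:
  commands:
    - [[0.2,0,0,-0.05,0],[0.2,0,0,-0.12,0],[0.2,0,0,-0.25,0],[0.2,0,0,-0.4,0],[0.2,0,0,-0.5,0],[0.2,0,0,-0.5,0],[0.2,0,0,-0.5,0],[0.2,0,0,-0.5,0]]

```text
clock: 14.68
tcp_pos: [0.5437, 0.3834, 0.097]
orientation: [0.219, 3.134, -0.001]
contact_force: [-0.8, 0.5, -1.7]
grip_width: 0.063
gripper_force: 45.3
```

```bash
python3 -c "
from h import *
o=get_obs();print(o['clock'],o['qvel'].round(2));print(move(.6203,.1466,.05,.95),o['grip_width'],o['tcp_pos'])"
```

```text
14.6833 [-0.    0.02  0.01  0.01  0.   -0.   -0.  ]
('shift', [-0.5433, -1.1193, 0.2357], 'turn', np.float64(0.9008), 'tyhead', np.float64(82.02), 'j7', np.float64(0.29)) 0.06298493247579436 [0.54374762 0.38339968 0.09700796]
```

Call:
play_rows:
  commands:
    - [[0.2,-0.04,-0.08,0,0.04],[0.2,-0.09,-0.18,0,0.11],[0.2,-0.14,-0.3,0,0.19],[0.2,-0.2,-0.42,0,0.27],[0.2,-0.26,-0.54,0,0.35],[0.2,-0.32,-0.66,0,0.43],[0.2,-0.38,-0.78,0,0.51],[0.2,-0.43,-0.88,0,0.59],[0.2,-0.47,-0.96,0,0.67],[0.2,-0.49,-1,0,0.75],[0.2,-0.49,-1,0,0.82],[0.2,-0.49,-1,0,0.87]]

```text
clock: 15.68
tcp_pos: [0.6126, 0.1704, 0.0955]
orientation: [-2.156, -2.284, 0.004]
contact_force: [-0.9, 0.7, -1.3]
grip_width: 0.063
gripper_force: 45.3
```

Call:
play_rows:
  commands:
    - [[0.2,0,0,0,0.03],[0.2,0,0,0,0.03],[0.2,0,0,0,0.03],[0.2,0,0,0,0.03]]

```text
clock: 16.02
tcp_pos: [0.6127, 0.1721, 0.0962]
orientation: [-2.199, -2.243, 0.002]
contact_force: [0.0, 0.0, -0.4]
grip_width: 0.063
gripper_force: 45.3
```

```bash
python3 -c "
from h import *
o=get_obs();print(o['clock'],o['qvel'].round(2));print(move(.6203,.1466,.04,.95),o['grip_width'],o['tcp_pos'])"
```

```text
16.0167 [ 0. -0. -0. -0. -0. -0. -0.]
('shift', [-0.1279, 0.0359, 0.2809], 'turn', np.float64(0.0019), 'tyhead', np.float64(1.13), 'j7', np.float64(-0.6)) 0.06299564907561547 [0.61269353 0.17206179 0.09617351]
```

Call:
play_rows:
  commands:
    - [[0.2,-0.06,0.02,0,0.002],[0.2,-0.128,0.036,0.05,0.002],[0.2,-0.128,0.036,0.15,0.002],[0.2,-0.128,0.036,0.25,0.002],[0.2,-0.128,0.036,0.33,0.002],[0.2,-0.128,0.036,0.4,0.002],[0.2,-0.128,0.036,0.44,0.002],[0.2,-0.128,0.036,0.45,0.002],[0.2,-0.128,0.036,0.45,0.002],[0.2,-0.128,0.036,0.45,0.002]]

```text
clock: 16.85
tcp_pos: [0.6215, 0.1468, 0.0075]
orientation: [2.205, 2.237, 0.002]
contact_force: [0.2, -0.2, 0.3]
grip_width: 0.0627
gripper_force: 45.3
```

```bash
python3 -c "
from h import *
o=get_obs();print(o['clock'],o['qvel'].round(2));print(move(.6203,.1466,.0013,.95),o['grip_width'],o['tcp_pos'])"
```

```text
16.85 [-0.   -0.01 -0.   -0.    0.   -0.   -0.  ]
('shift', [-0.0009, -0.006, 0.0311], 'turn', np.float64(-0.0011), 'tyhead', np.float64(0.85), 'j7', np.float64(-0.61)) 0.06271556141851732 [0.62148537 0.14679257 0.00751612]
```

Call:
play_rows:
  commands:
    - [[0.2,-0.001,-0.006,0.01,0],[0.2,-0.001,-0.006,0.02,0],[0.2,-0.001,-0.006,0.026,0],[0.2,-0.001,-0.006,0.03,0],[0.2,-0.001,-0.006,0.034,0],[0.2,-0.001,-0.006,0.034,0]]

```text
clock: 17.35
tcp_pos: [0.6198, 0.1465, 0.0013]
orientation: [2.204, 2.237, -0.0]
contact_force: [-3.5, -1.5, 8.2]
grip_width: 0.0628
gripper_force: 46.3
```

Call:
play_rows:
  commands:
    - [[0.2,0,0,-0.004,0],[-0.4,0,0,-0.004,0],[-0.6,0,0,-0.004,0],[-0.75,0,0,-0.004,0],[-0.75,0,0,-0.004,0],[-0.75,0,0,-0.05,0],[-0.75,0,0,-0.2,0],[-0.75,0,0,-0.4,0],[-0.75,0,0,-0.55,0],[-0.75,0,0,-0.6,0],[-0.75,0,0,-0.6,0],[-0.75,0,0,-0.6,0]]

```text
clock: 18.35
tcp_pos: [0.6197, 0.1464, 0.1206]
orientation: [2.205, 2.237, 0.001]
contact_force: [-0.3, 0.1, -0.7]
grip_width: 0.0749
gripper_force: 0.0
```

```bash
python3 -c "
from h import *
o=get_obs();print(o['clock'],o['qvel'].round(2));print(move(.434,.253,.1,1),o['grip_width'],o['tcp_pos'])"
```

```text
18.35 [-0.    0.04  0.01  0.03  0.   -0.   -0.  ]
('shift', [0.5466, -0.921, 0.102], 'turn', np.float64(-0.0018), 'tyhead', np.float64(0.84), 'j7', np.float64(-0.55)) 0.074929842010201 [0.61974828 0.14637845 0.12058249]
```

Call:
play_rows:
  commands:
    - [[-0.4,0.05,-0.1,0,0],[-0.4,0.15,-0.25,0,0],[-0.4,0.25,-0.42,0,0],[-0.4,0.35,-0.59,0,0],[-0.4,0.45,-0.76,0,0],[-0.4,0.547,-0.92,0,0],[-0.4,0.547,-0.92,0,0],[-0.4,0.547,-0.92,0,0],[-0.4,0.547,-0.92,0,0]]

```text
clock: 19.1
tcp_pos: [0.4338, 0.2524, 0.119]
orientation: [-2.205, -2.238, 0.003]
contact_force: [-0.4, -0.2, 0.2]
grip_width: 0.0598
gripper_force: 0.0
```

Run:
```python
from h import *
F=[viewer.grab_frame('top'),viewer.grab_frame('scene')]
for n,parts,g,z in(('long_board',box(.22,.064,.016),(.6216,-.1375,1.64),.004),('short_board',box(.1,.064,.016),(.62,.1465,1.587),.004),('round_weight_a',RW,(.454,-.2736,0),0)):
    for f in F:
        c=proj(f,[g[0],g[1],z])[0]
        for d in viewer.trace(f,n):
            b=d['rect']
            if np.hypot((b[0]+b[2])/2-c[0],(b[1]+b[3])/2-c[1])<15 and d['score']>.4:
                x,e=fit([(f,d['pixels'].astype(float))],parts,g,z,parts is not RW); print(n,f['shot'],x.round(4),round(e,3))
p=F[0]['pixels'][105:305,130:510,::-1]; cv2.imwrite('pics/top4.png',cv2.resize(p,None,fx=2.1,fy=2.1,interpolation=cv2.INTER_CUBIC))
o=get_obs();print(o['clock'],move(.434,.253,.036,1),o['grip_width'],o['tcp_pos'])
```

```text
long_board 10 [ 0.6205 -0.1378  1.6395] 0.031
long_board 11 [ 0.6204 -0.1363  1.6385] 0.03
short_board 10 [0.6185 0.1457 1.5827] 0.08
short_board 11 [0.6195 0.1462 1.5859] 0.044
round_weight_a 10 [ 0.4544 -0.275 ] 0.053
round_weight_a 11 [ 0.4537 -0.2727] 0.046
19.5 ('shift', [0.0009, -0.002, 0.42], 'turn', np.float64(-0.0023), 'tyhead', np.float64(0.79), 'j7', np.float64(-0.88)) 0.05996327206963215 [0.43441863 0.25282766 0.11999189]
```

View pics/top4.png

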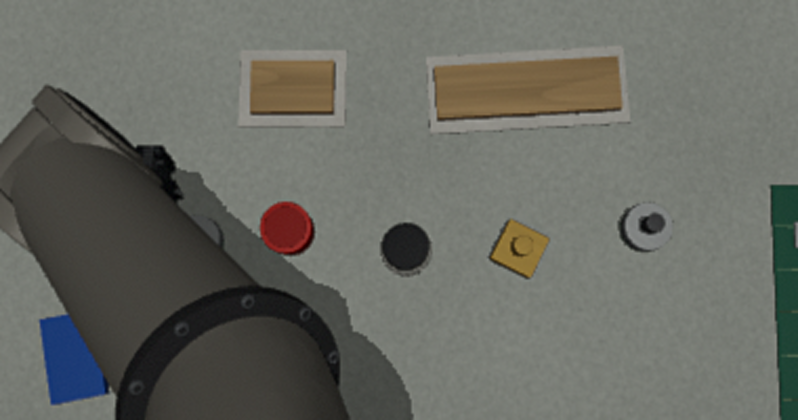

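Both boards lie centred, within about 1 mm of the cards. I'll check weight A's knob position before grasping.

Run:
```python
from h import *
f=viewer.grab_frame('top'); s=viewer.grab_frame('scene')
im=cv2.imread('pics/top0.png').astype(int).sum(2); si=cv2.imread('pics/scene0.png').astype(int).sum(2)
for nm,(x0,x1,y0,y1) in {'A':(211,238,206,232),'B':(427,456,200,226)}.items():
    w=im[y0:y1,x0:x1]; m=w<220; yy,xx=np.nonzero(m); u=(xx.mean()+x0,yy.mean()+y0); print(nm,m.sum(),u,unproj(f,u,.058))
for nm,(x0,x1,y0,y1) in {'A':(380,403,150,164),'B':(200,221,224,240)}.items():
    w=si[y0:y1,x0:x1]; m=w<220; yy,xx=np.nonzero(m); u=(xx.mean()+x0,yy.mean()+y0); print(nm,m.sum(),u,unproj(s,u,.046))
for g in ((.4335,.2526),(.454,-.2735)): print(proj(f,[*g,.062]),proj(s,[*g,.046]))
```

```text
A 152 (np.float64(225.69736842105263), np.float64(219.1578947368421)) [0.42632316 0.23556372 0.058     ]
B 153 (np.float64(436.26143790849676), np.float64(213.13071895424838)) [ 0.44790388 -0.26268314  0.058     ]
A 75 (np.float64(391.7733333333333), np.float64(157.48)) [0.43267506 0.25241569 0.046     ]
B 96 (np.float64(207.38541666666666), np.float64(233.86458333333334)) [ 0.45301101 -0.2715814   0.046     ]
[[218.32343533 215.85954054]] [[391.99583756 157.65385686]]
[[441.24198592 210.41108543]] [[206.73281903 234.46922314]]
```

Call:
play_rows:
  commands:
    - [[-0.4,0,-0.003,0.06,0],[-0.4,0,-0.003,0.14,0],[-0.4,0,-0.003,0.22,0],[-0.4,0,-0.003,0.3,0],[-0.4,0,-0.003,0.36,0],[-0.4,0,-0.003,0.4,0],[-0.4,0,-0.003,0.415,0],[-0.4,0,-0.003,0.415,0],[-0.4,0,-0.003,0.415,0]]

```text
clock: 20.35
tcp_pos: [0.4337, 0.2534, 0.0374]
orientation: [2.205, 2.238, 0.001]
contact_force: [-0.4, 0.7, -0.4]
grip_width: 0.0594
gripper_force: 0.0
```

Call:
play_rows:
  commands:
    - [[0.3,0,0,0,0],[0.9,0,0,0,0],[0.9,0,0,0,0],[0.9,0,0,0,0],[0.9,0,0,0,0],[0.9,0,0,0,0],[0.9,0,0,0,0],[0.9,0,0,0,0]]
  grip_force: 60

```text
clock: 21.02
tcp_pos: [0.4334, 0.2534, 0.0377]
orientation: [2.205, 2.238, 0.001]
contact_force: [-2.3, -0.5, 6.4]
grip_width: 0.0201
gripper_force: 58.4
```

Call:
play_rows:
  commands:
    - [[0.9,0,0,-0.05,0],[0.9,0,0,-0.12,0],[0.9,0,0,-0.25,0],[0.9,0,0,-0.4,0],[0.9,0,0,-0.5,0],[0.9,0,0,-0.5,0],[0.9,0,0,-0.5,0],[0.9,0,0,-0.5,0]]

```text
clock: 21.68
tcp_pos: [0.4325, 0.2521, 0.1359]
orientation: [-2.205, -2.237, 0.004]
contact_force: [0.1, 0.6, -7.2]
grip_width: 0.02
gripper_force: 59.8
```

```bash
python3 -c "
from h import *
o=get_obs();print(o['clock'],o['qvel'].round(2));print(move(.617,-.081,.1,1),o['grip_width'],o['tcp_pos'])"
```

```text
21.6833 [-0.    0.02  0.01  0.01 -0.    0.   -0.  ]
('shift', [-1.6783, 0.8986, 0.1803], 'turn', np.float64(-0.0018), 'tyhead', np.float64(0.84), 'j7', np.float64(-0.86)) 0.020021773892501756 [0.43247291 0.25206171 0.13585987]
```

Call:
play_rows:
  commands:
    - [[0.9,-0.05,0.03,0,0],[0.9,-0.12,0.07,0,0],[0.9,-0.22,0.12,0,0],[0.9,-0.33,0.18,0,0],[0.9,-0.44,0.24,0,0],[0.9,-0.55,0.3,0,0],[0.9,-0.66,0.36,0,0],[0.9,-0.77,0.42,0,0],[0.9,-0.88,0.47,0,0]]

```text
clock: 22.43
tcp_pos: [0.5297, 0.0762, 0.1352]
orientation: [-2.204, -2.236, 0.004]
contact_force: [0.4, 0.3, -5.8]
grip_width: 0.0202
gripper_force: 59.7
```

Call:
play_rows:
  commands:
    - [[0.9,-0.11,0.06,0,0],[0.9,-0.22,0.12,0,0],[0.9,-0.33,0.18,0,0],[0.9,-0.44,0.24,0,0],[0.9,-0.55,0.3,0,0],[0.9,-0.65,0.36,0,0],[0.9,-0.74,0.4,0,0],[0.9,-0.79,0.43,0,0],[0.9,-0.8,0.43,0,0],[0.9,-0.8,0.43,0,0],[0.9,-0.8,0.43,0,0],[0.9,-0.8,0.43,0,0]]

```text
clock: 23.43
tcp_pos: [0.6176, -0.0781, 0.1367]
orientation: [-2.201, -2.239, 0.0]
contact_force: [-0.7, -0.6, -6.3]
grip_width: 0.0203
gripper_force: 59.6
```

```bash
python3 -c "
from h import *
o=get_obs();print(o['clock'],o['qvel'].round(2));print(move(.617,-.081,.065,1),o['grip_width'],o['tcp_pos'])"
```

```text
23.4333 [-0.   -0.    0.   -0.01  0.   -0.   -0.  ]
('shift', [-0.0147, -0.0031, 0.3586], 'turn', np.float64(-0.0001), 'tyhead', np.float64(0.99), 'j7', np.float64(-0.15)) 0.020267192077618595 [ 0.61764567 -0.07812946  0.13673144]
```

Call:
play_rows:
  commands:
    - [[0.9,-0.015,-0.003,0.05,0],[0.9,-0.015,-0.003,0.13,0],[0.9,-0.015,-0.003,0.21,0],[0.9,-0.015,-0.003,0.28,0],[0.9,-0.015,-0.003,0.33,0],[0.9,-0.015,-0.003,0.355,0],[0.9,-0.015,-0.003,0.365,0],[0.9,-0.015,-0.003,0.37,0],[0.9,-0.015,-0.003,0.37,0],[0.9,-0.015,-0.003,0.37,0]]

```text
clock: 24.27
tcp_pos: [0.6185, -0.0831, 0.0639]
orientation: [2.204, 2.237, 0.001]
contact_force: [-0.1, -0.2, -6.5]
grip_width: 0.0201
gripper_force: 59.8
```

```bash
python3 -c "
from h import *
o=get_obs();print(o['clock'],o['contact_force']);print(move(.617,-.081,.0575,1),o['grip_width'],o['tcp_pos'])"
```

```text
24.2667 [-0.10378874 -0.22846061 -6.51705981]
('shift', [0.0108, -0.0074, 0.0319], 'turn', np.float64(-0.0017), 'tyhead', np.float64(0.85), 'j7', np.float64(-0.19)) 0.02011666727504942 [ 0.61849495 -0.08313914  0.06389033]
```

Call:
play_rows:
  commands:
    - [[0.9,0.008,-0.007,0.01,0],[0.9,0.008,-0.007,0.018,0],[0.9,0.008,-0.007,0.024,0],[0.9,0.008,-0.007,0.028,0],[0.9,0.008,-0.007,0.031,0],[0.9,0.008,-0.007,0.033,0],[0.9,0.008,-0.007,0.033,0]]

```text
clock: 24.85
tcp_pos: [0.6164, -0.0815, 0.0579]
orientation: [2.205, 2.238, -0.001]
contact_force: [-5.7, -0.9, 7.0]
grip_width: 0.0204
gripper_force: 61.1
```

Call:
play_rows:
  commands:
    - [[0.9,0,0,-0.005,0],[0.4,0,0,-0.005,0],[-0.1,0,0,-0.005,0],[-0.4,0,0,-0.005,0],[-0.4,0,0,-0.005,0],[-0.4,0,0,-0.05,0],[-0.4,0,0,-0.2,0],[-0.4,0,0,-0.38,0],[-0.4,0,0,-0.45,0],[-0.4,0,0,-0.45,0],[-0.4,0,0,-0.45,0],[-0.4,0,0,-0.45,0]]

```text
clock: 25.85
tcp_pos: [0.6158, -0.0817, 0.1461]
orientation: [-2.205, -2.237, 0.001]
contact_force: [-0.1, 0.3, 0.3]
grip_width: 0.0599
gripper_force: 0.0
```

```bash
python3 -c "
from h import *
o=get_obs();print(o['clock'],o['qvel'].round(2));print(move(.454,-.2735,.12,0),o['grip_width'],o['tcp_pos'])"
```

```text
25.85 [-0.    0.02  0.    0.01 -0.    0.   -0.  ]
('shift', [-0.9471, -0.8231, 0.1311], 'turn', np.float64(0.0094), 'tyhead', np.float64(0.85), 'j7', np.float64(-0.15)) 0.059911884551311044 [ 0.61584078 -0.08165928  0.14605008]
```

Call:
play_rows:
  commands:
    - [[-0.4,-0.1,-0.09,0,0],[-0.4,-0.24,-0.21,0,0],[-0.4,-0.38,-0.33,0,0],[-0.4,-0.52,-0.45,0,0],[-0.4,-0.66,-0.58,0,0],[-0.4,-0.8,-0.7,0,0],[-0.4,-0.9,-0.79,0,0],[-0.4,-0.947,-0.823,0,0],[-0.4,-0.947,-0.823,0.13,0],[-0.4,-0.947,-0.823,0.2,0],[-0.4,-0.947,-0.823,0.2,0],[-0.4,-0.947,-0.823,0.2,0]]

```text
clock: 26.85
tcp_pos: [0.4542, -0.2722, 0.1054]
orientation: [-2.202, -2.237, 0.0]
contact_force: [0.7, 0.4, 0.1]
grip_width: 0.0599
gripper_force: 0.0
```

Run:
```python
from h import *
F=[viewer.grab_frame('top'),viewer.grab_frame('scene')]
g=(.6165,-.0815,0)
for f in F:
    c=proj(f,[g[0],g[1],.05])[0]
    for d in viewer.trace(f,'round_weight_a'):
        b=d['rect']
        if np.hypot((b[0]+b[2])/2-c[0],(b[1]+b[3])/2-c[1])<15 and d['score']>.4:
            x,e=fit([(f,d['pixels'].astype(float))],RW,g,.02,False); print('A',f['shot'],x.round(4),round(e,3))
cv2.imwrite('pics/s5.png',cv2.resize(F[1]['pixels'][170:350,150:390,::-1],None,fx=2.7,fy=2.7))
o=get_obs();print(o['clock'],move(.454,-.2735,.038,0.85),o['grip_width'],o['tcp_pos'])
```

```text
A 14 [ 0.617  -0.0854] 0.101
A 15 [ 0.6156 -0.0828] 0.077
27.05 ('shift', [-0.0011, -0.0085, 0.3467], 'turn', np.float64(0.0005), 'tyhead', np.float64(0.89), 'j7', np.float64(0.25)) 0.05958485368221952 [ 0.45560047 -0.2732181   0.10733617]
```

View pics/s5.png

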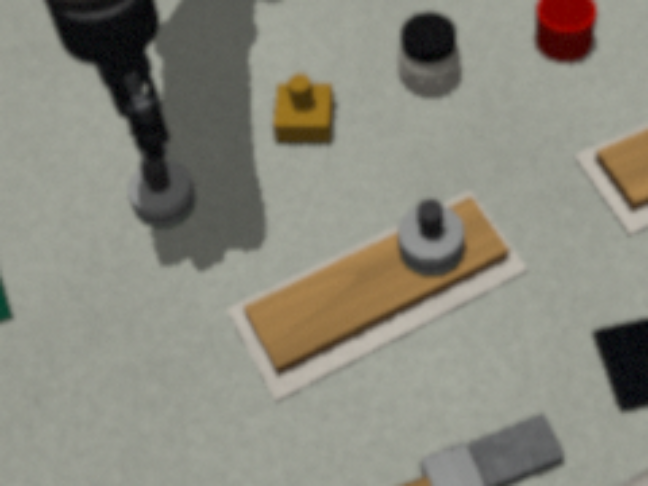

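Weight A stands upright in the middle of the right-hand half of the board as seen here (432,240). Next is B.

Call:
play_rows:
  commands:
    - [[-0.4,-0.001,-0.008,0.06,0],[-0.4,-0.001,-0.008,0.14,0],[-0.4,-0.001,-0.008,0.22,0],[-0.4,-0.001,-0.008,0.29,0],[-0.4,-0.001,-0.008,0.33,0],[-0.4,-0.001,-0.008,0.345,0],[-0.4,-0.001,-0.008,0.345,0],[-0.4,-0.001,-0.008,0.345,0]]

```text
clock: 27.72
tcp_pos: [0.4536, -0.2738, 0.0382]
orientation: [2.204, 2.237, 0.001]
contact_force: [0.6, 0.1, -0.7]
grip_width: 0.0596
gripper_force: 0.0
```

Call:
play_rows:
  commands:
    - [[0.3,0,0,0,0],[0.9,0,0,0,0],[0.9,0,0,0,0],[0.9,0,0,0,0],[0.9,0,0,0,0],[0.9,0,0,0,0],[0.9,0,0,0,0],[0.9,0,0,0,0]]

```text
clock: 28.38
tcp_pos: [0.4543, -0.2739, 0.0383]
orientation: [2.203, 2.236, 0.002]
contact_force: [2.7, 0.1, 6.0]
grip_width: 0.0202
gripper_force: 58.9
```

Call:
play_rows:
  commands:
    - [[0.9,0,0,-0.05,0],[0.9,0,0,-0.12,0],[0.9,0,0,-0.25,0],[0.9,0,0,-0.4,0],[0.9,0,0,-0.5,0],[0.9,0,0,-0.5,0],[0.9,0,0,-0.5,0],[0.9,0,0,-0.5,0]]

```text
clock: 29.05
tcp_pos: [0.4511, -0.273, 0.1358]
orientation: [-2.203, -2.235, 0.002]
contact_force: [0.0, 0.6, -6.6]
grip_width: 0.0202
gripper_force: 59.8
```

```bash
python3 -c "
from h import *
o=get_obs();print(o['clock'],o['qvel'].round(2));print(move(.6245,-.192,.1,1),o['grip_width'],o['tcp_pos'])"
```

```text
29.05 [-0.01  0.02  0.    0.01 -0.    0.    0.  ]
('shift', [0.3922, 0.8735, 0.1766], 'turn', np.float64(-0.0018), 'tyhead', np.float64(0.83), 'j7', np.float64(0.28)) 0.02016208539352539 [ 0.45109361 -0.27301948  0.13581042]
```

Call:
play_rows:
  commands:
    - [[0.9,0.03,0.06,0,0],[0.9,0.07,0.15,0,0],[0.9,0.12,0.26,0,0],[0.9,0.17,0.38,0,0],[0.9,0.22,0.5,0,0],[0.9,0.28,0.62,0,0],[0.9,0.33,0.74,0,0],[0.9,0.37,0.83,0,0],[0.9,0.392,0.873,0.05,0],[0.9,0.392,0.873,0.15,0],[0.9,0.392,0.873,0.25,0],[0.9,0.392,0.873,0.3,0]]

```text
clock: 30.05
tcp_pos: [0.623, -0.1921, 0.0724]
orientation: [-2.2, -2.234, 0.007]
contact_force: [-1.4, -0.6, -6.3]
grip_width: 0.02
gripper_force: 59.7
```

Call:
play_rows:
  commands:
    - [[0.9,0,0,0.03,0],[0.9,0,0,0.05,0],[0.9,0,0,0.05,0],[0.9,0,0,0.05,0],[0.9,0,0,0.05,0]]

```text
clock: 30.47
tcp_pos: [0.6272, -0.1929, 0.0686]
orientation: [2.204, 2.236, 0.001]
contact_force: [0.9, 1.0, -5.3]
grip_width: 0.0202
gripper_force: 59.7
```

```bash
python3 -c "
from h import *
o=get_obs();print(o['clock'],o['qvel'].round(2));print(move(.6245,-.192,.058,1),o['grip_width'],o['tcp_pos'])"
```

```text
30.4667 [-0. -0.  0. -0. -0.  0. -0.]
('shift', [0.0047, -0.0135, 0.0529], 'turn', np.float64(-0.0019), 'tyhead', np.float64(0.83), 'j7', np.float64(0.0)) 0.020206673755719575 [ 0.62718694 -0.19289288  0.06858943]
```

Call:
play_rows:
  commands:
    - [[0.9,0.002,-0.007,0.01,0],[0.9,0.004,-0.013,0.02,0],[0.9,0.004,-0.013,0.03,0],[0.9,0.004,-0.013,0.037,0],[0.9,0.004,-0.013,0.043,0],[0.9,0.004,-0.013,0.048,0],[0.9,0.004,-0.013,0.051,0],[0.9,0.004,-0.013,0.053,0],[0.9,0.004,-0.013,0.053,0]]

```text
clock: 31.22
tcp_pos: [0.6241, -0.1918, 0.0583]
orientation: [2.205, 2.237, -0.0]
contact_force: [-3.5, 1.1, 6.3]
grip_width: 0.0202
gripper_force: 61.0
```

Call:
play_rows:
  commands:
    - [[0.9,0,0,-0.005,0],[0.4,0,0,-0.005,0],[-0.1,0,0,-0.005,0],[-0.4,0,0,-0.005,0],[-0.4,0,0,-0.005,0],[-0.4,0,0,-0.05,0],[-0.4,0,0,-0.2,0],[-0.4,0,0,-0.38,0],[-0.4,0,0,-0.45,0],[-0.4,0,0,-0.45,0],[-0.4,0,0,-0.45,0],[-0.4,0,0,-0.45,0]]

```text
clock: 32.22
tcp_pos: [0.6232, -0.1919, 0.1463]
orientation: [-2.204, -2.237, 0.001]
contact_force: [-0.1, -0.7, -0.5]
grip_width: 0.0598
gripper_force: 0.0
```

```bash
python3 -c "
from h import *
o=get_obs();print(o['clock'],o['qvel'].round(2));print(move(.426,-.1255,.11,-27),o['grip_width'],o['tcp_pos'])"
```

```text
32.2167 [-0.    0.01  0.    0.01  0.    0.    0.  ]
('shift', [0.3463, -0.9808, 0.1825], 'turn', np.float64(0.3094), 'tyhead', np.float64(0.85), 'j7', np.float64(0.04)) 0.05979903786879843 [ 0.62319716 -0.19186081  0.14627233]
```

Call:
play_rows:
  commands:
    - [[-0.4,0.03,-0.1,0,0.05],[-0.4,0.08,-0.24,0,0.11],[-0.4,0.13,-0.38,0,0.17],[-0.4,0.19,-0.53,0,0.23],[-0.4,0.24,-0.68,0,0.29],[-0.4,0.29,-0.83,0,0.309],[-0.4,0.33,-0.94,0,0.309],[-0.4,0.346,-0.98,0.05,0.309],[-0.4,0.346,-0.98,0.15,0.309],[-0.4,0.346,-0.98,0.2,0.309],[-0.4,0.346,-0.98,0.2,0.309],[-0.4,0.346,-0.98,0.2,0.309]]

```text
clock: 33.22
tcp_pos: [0.4264, -0.1254, 0.1061]
orientation: [-2.676, -1.642, 0.003]
contact_force: [0.8, -0.4, -0.2]
grip_width: 0.0599
gripper_force: 0.0
```

Run:
```python
from h import *
o=get_obs();print(o['clock'],move(.426,-.1255,.038,-27),o['grip_width'],o['tcp_pos'])
f=viewer.grab_frame('scene')
for d in viewer.trace(f,'square_weight'):
    if d['score']>.4: print(fit([(f,d['pixels'].astype(float))],SW,(.426,-.125,-.47)))
for d in viewer.trace(f,'round_weight_a'):
    if d['score']>.4: print(d['rect'],proj(f,[[.6243,-.192,.05],[.617,-.082,.05]]).round())
```

```text
33.2167 ('shift', [-0.0012, -0.0006, 0.3405], 'turn', np.float64(0.0005), 'tyhead', np.float64(-26.95), 'j7', np.float64(-0.46)) 0.05989268226509098 [ 0.42637001 -0.12539877  0.10609393]
(array([ 0.42429996, -0.12455254, -0.42157952]), np.float64(0.12841310437218365))
[255.2, 264.5, 278.8, 297.1] [[266. 277.]
 [310. 256.]]
[410.8, 136.2, 430.1, 164.0] [[266. 277.]
 [310. 256.]]
```

Call:
play_rows:
  commands:
    - [[-0.4,0,0,0.06,0],[-0.4,0,0,0.14,0],[-0.4,0,0,0.22,0],[-0.4,0,0,0.29,0],[-0.4,0,0,0.33,0],[-0.4,0,0,0.342,0],[-0.4,0,0,0.342,0],[-0.4,0,0,0.342,0]]

```text
clock: 34.03
tcp_pos: [0.4274, -0.1257, 0.0391]
orientation: [2.678, 1.642, 0.001]
contact_force: [0.5, 0.4, -0.3]
grip_width: 0.0597
gripper_force: 0.0
```

Call:
play_rows:
  commands:
    - [[0.3,0,0,0,0],[0.9,0,0,0,0],[0.9,0,0,0,0],[0.9,0,0,0,0],[0.9,0,0,0,0],[0.9,0,0,0,0],[0.9,0,0,0,0],[0.9,0,0,0,0]]

```text
clock: 34.7
tcp_pos: [0.4274, -0.1258, 0.0393]
orientation: [2.677, 1.642, 0.001]
contact_force: [-1.1, 0.6, 6.5]
grip_width: 0.0197
gripper_force: 58.4
```

Call:
play_rows:
  commands:
    - [[0.9,0,0,-0.05,0],[0.9,0,0,-0.12,0],[0.9,0,0,-0.25,0],[0.9,0,0,-0.4,0],[0.9,0,0,-0.55,0],[0.9,0,0,-0.55,0],[0.9,0,0,-0.55,0],[0.9,0,0,-0.55,0]]

```text
clock: 35.37
tcp_pos: [0.4254, -0.1255, 0.1476]
orientation: [-2.677, -1.641, 0.003]
contact_force: [-0.4, 0.7, -6.3]
grip_width: 0.0201
gripper_force: 59.8
```

```bash
python3 -c "
from h import *
o=get_obs();print(o['clock'],o['qvel'].round(2));print(move(.6195,.1463,.1,.9),o['grip_width'],o['tcp_pos'])"
```

```text
35.3667 [-0.01  0.03  0.    0.02 -0.    0.    0.  ]
('shift', [1.6515, 0.2492, 0.236], 'turn', np.float64(-0.3097), 'tyhead', np.float64(-26.97), 'j7', np.float64(-0.43)) 0.020141414022418553 [ 0.42537746 -0.12548179  0.14757322]
```

Call:
play_rows:
  commands:
    - [[0.9,0.05,0.01,0,0],[0.9,0.12,0.02,0,0],[0.9,0.22,0.03,0,0],[0.9,0.34,0.05,0,0],[0.9,0.46,0.07,0,0],[0.9,0.58,0.09,0,0],[0.9,0.7,0.1,0,0],[0.9,0.82,0.12,0,0]]

```text
clock: 36.03
tcp_pos: [0.5217, 0.0117, 0.1464]
orientation: [-2.675, -1.642, 0.005]
contact_force: [-0.4, 0.2, -5.2]
grip_width: 0.0201
gripper_force: 59.8
```

Call:
play_rows:
  commands:
    - [[0.9,0.12,0.02,0,-0.04],[0.9,0.24,0.04,0,-0.08],[0.9,0.36,0.06,0,-0.13],[0.9,0.48,0.08,0,-0.18],[0.9,0.6,0.1,0,-0.23],[0.9,0.71,0.11,0,-0.27],[0.9,0.79,0.12,0,-0.3],[0.9,0.83,0.13,0,-0.31],[0.9,0.83,0.13,0.05,-0.31],[0.9,0.83,0.13,0.15,-0.31],[0.9,0.83,0.13,0.25,-0.31],[0.9,0.83,0.13,0.3,-0.31]]

```text
clock: 37.03
tcp_pos: [0.6182, 0.1434, 0.0842]
orientation: [-2.204, -2.235, 0.01]
contact_force: [-1.2, -0.8, -8.7]
grip_width: 0.0199
gripper_force: 59.6
```

Call:
play_rows:
  commands:
    - [[0.9,0,0,0.03,0],[0.9,0,0,0.05,0],[0.9,0,0,0.05,0],[0.9,0,0,0.05,0],[0.9,0,0,0.05,0]]

```text
clock: 37.45
tcp_pos: [0.6218, 0.1461, 0.0796]
orientation: [2.203, 2.239, 0.003]
contact_force: [-0.1, -0.2, -7.2]
grip_width: 0.0199
gripper_force: 59.6
```

```bash
python3 -c "
from h import *
o=get_obs();print(o['clock'],o['qvel'].round(2));print(move(.6195,.1463,.059,.9),o['grip_width'],o['tcp_pos'])"
```

```text
37.45 [-0. -0. -0. -0. -0. -0.  0.]
('shift', [0.0011, -0.0117, 0.1029], 'turn', np.float64(0.0002), 'tyhead', np.float64(0.92), 'j7', np.float64(-0.59)) 0.019850940462169828 [0.62179833 0.14611449 0.0795938 ]
```

Call:
play_rows:
  commands:
    - [[0.9,0,-0.006,0.02,0],[0.9,0,-0.011,0.045,0],[0.9,0,-0.011,0.065,0],[0.9,0,-0.011,0.078,0],[0.9,0,-0.011,0.087,0],[0.9,0,-0.011,0.093,0],[0.9,0,-0.011,0.097,0],[0.9,0,-0.011,0.1,0],[0.9,0,-0.011,0.102,0],[0.9,0,-0.011,0.103,0],[0.9,0,-0.011,0.103,0]]

```text
clock: 38.37
tcp_pos: [0.6187, 0.1458, 0.0594]
orientation: [2.203, 2.239, -0.001]
contact_force: [-5.9, -1.8, 7.3]
grip_width: 0.0197
gripper_force: 61.2
```

Call:
play_rows:
  commands:
    - [[0.9,0,0,-0.005,0],[0.4,0,0,-0.005,0],[-0.1,0,0,-0.005,0],[-0.4,0,0,-0.005,0],[-0.4,0,0,-0.005,0],[-0.4,0,0,-0.05,0],[-0.4,0,0,-0.2,0],[-0.4,0,0,-0.38,0],[-0.4,0,0,-0.5,0],[-0.4,0,0,-0.6,0],[-0.4,0,0,-0.6,0]]

```text
clock: 39.28
tcp_pos: [0.6217, 0.1472, 0.1839]
orientation: [2.2, 2.236, 0.012]
contact_force: [0.0, 0.6, 0.8]
grip_width: 0.0596
gripper_force: 0.0
```

Call:
play_rows:
  commands:
    - [[-0.4,0.1,-0.05,0,0],[-0.4,0.3,-0.15,0,0],[-0.4,0.5,-0.25,0,0],[-0.4,0.7,-0.3,0,0],[-0.4,0.9,-0.3,0,0],[-0.4,1,-0.3,0,0],[-0.4,1,-0.3,0,0],[-0.4,1,-0.3,0,0],[-0.4,1,-0.3,0,0]]

```text
clock: 40.03
tcp_pos: [0.5558, 0.3437, 0.1775]
orientation: [2.203, 2.238, -0.002]
contact_force: [-0.6, -1.4, 0.9]
grip_width: 0.0597
gripper_force: 0.0
```

Run:
```python
from h import *
F=[viewer.grab_frame('top'),viewer.grab_frame('scene')]
print(get_obs()['clock'])
for n,parts,g,z in(('long_board',box(.22,.064,.016),(.6205,-.1375,1.64),.004),('short_board',box(.1,.064,.016),(.6195,.1465,1.587),.004),('round_weight_a',RW,(.6168,-.0823,0),.02),('round_weight_b',RW,(.6243,-.192,0),.02),('square_weight',SW,(.6195,.146,0),.02)):
    for f in F:
        c=proj(f,[g[0],g[1],z+.02])[0]
        for d in viewer.trace(f,n):
            b=d['rect']
            if np.hypot((b[0]+b[2])/2-c[0],(b[1]+b[3])/2-c[1])<15 and d['score']>.4:
                if 'board' in n:  # weights hide part: mask and render outside hull only
                    x=cv2.minAreaRect(np.argwhere(d['pixels'])[:,::-1].astype(np.float32)); y=cv2.minAreaRect(np.argwhere(render(f,parts,*g,z)>.5)[:,::-1].astype(np.float32)); print(n,f['shot'],x,y)
                else: x,e=fit([(f,d['pixels'].astype(float))],parts,g,z,parts is not RW); print(n,f['shot'],x.round(4),round(e,3))
for i,(f,(a,b,c,d)) in enumerate(zip(F,((105,305,130,510),(110,350,150,490)))):
    cv2.imwrite(f'pics/end{i}.png',cv2.resize(f['pixels'][a:b,c:d,::-1],None,fx=2.1,fy=2.1,interpolation=cv2.INTER_CUBIC))
```

```text
40.1333
long_board 17 ((380.9358825683594, 147.45291137695312), (37.11417770385742, 95.0261459350586), 86.49646759033203) ((380.98577880859375, 146.74728393554688), (26.746318817138672, 88.95753479003906), 86.77547454833984)
long_board 17 ((381.41314697265625, 146.73196411132812), (27.07355308532715, 88.92862701416016), 86.08174133300781) ((380.98577880859375, 146.74728393554688), (26.746318817138672, 88.95753479003906), 86.77547454833984)
long_board 18 ((289.2611389160156, 274.53228759765625), (29.847257614135742, 98.5196762084961), 63.86900329589844) ((288.60003662109375, 275.20001220703125), (28.621667861938477, 98.38699340820312), 63.43495178222656)
short_board 17 ((268.0, 146.5), (25.0, 40.0), 90.0) ((268.0, 146.0), (26.0, 40.0), 90.0)
short_board 18 ((394.77587890625, 229.31036376953125), (26.655208587646484, 44.512882232666016), 66.80140686035156) ((394.2602233886719, 229.4726104736328), (26.731670379638672, 44.60795593261719), 65.55604553222656)
round_weight_a 17 [ 0.615  -0.0862] 0.053
round_weight_a 18 [ 0.6154 -0.0833] 0.086
round_weight_b 17 [ 0.6232 -0.193 ] 0.054
round_weight_b 18 [ 0.6236 -0.1904] 0.1
square_weight 17 [0.6177 0.1453 0.094 ] 0.137
square_weight 18 [0.6179 0.1465 0.009 ] 0.058
```

View pics/end0.png

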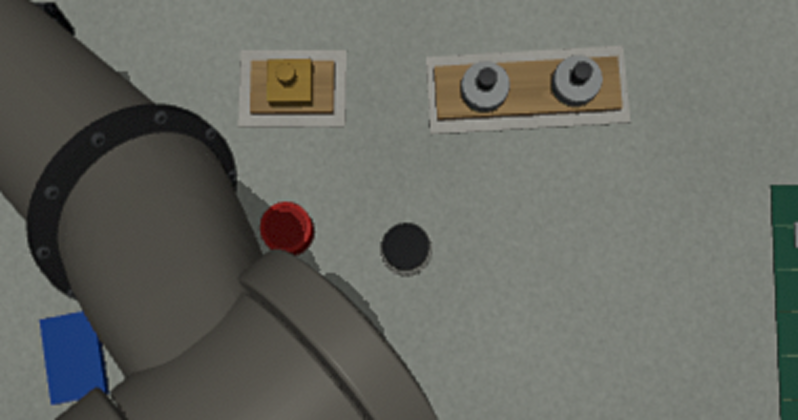

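View pics/end1.png

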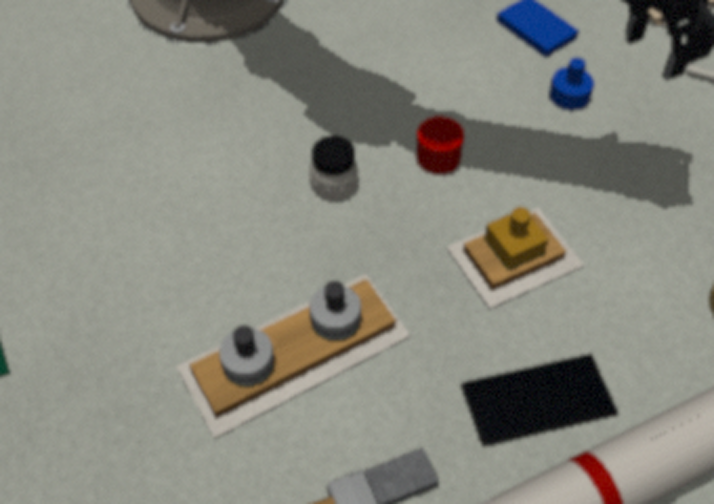

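The top view shows both boards centred on their cards, the round weights at (485,86) and (577,79), and the brass weight at (289,82). The tin and jar haven't moved. Weights are about 2–3 mm or less from target, so I'll hand in.

```bash
python3 -c "
from bench import r
print(r.hand_in())"
```

```text
the job is handed in; nothing more can be done
None
```

The job is handed in: both boards lie squarely over their collages and all three weights are placed as asked, each within about 3 mm of its target, with the paste jar and red tin left standing; the hand-in returned no verdict.

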